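Turn a mosaic block one face on in its bench clamp

ROBOT

A 6-joint arm with a two-finger parallel gripper is mounted at the origin on the work surface. World frame = base frame: x ahead of the robot, y to its left, z up, the work surface at z = 0. Lengths are in m, angles in rad, forces in N, time in s.
With the tool pointing down it reaches from about 0.275 to 0.775 m from the base axis. Payload 14.6 kg.
Tool frame: the origin (TCP) lies on the centre line of the jaws, within the pads' length; the fingertips stand 14 mm ahead of it and the grasp point (between the pads) lies 5 mm behind it; z points along the fingers, y is the direction in which the jaws open and shut (so a half turn about z gives the same grasp; the last joint's range is limited). The gripper opens to 85 mm and grips with 20 to 120 N. Pads are 22 mm wide; open, the fingers measure 114 mm over their backs; the gripper's body (76 mm by 85 mm) begins 54 mm behind the grasp point. The pads swing forward as they close: fully open they stand 13 mm farther back than shut.
Start: joints at [0.946, 0.263, -0.048, 1.259, 0, 1.415], TCP at [0.238, 0.468, 0.245] pointing down, gripper open.
Joint ranges: [-2.65, 2.65], [-0.89, 1.7], [-1.18, 1.37], [-2.13, 2.11], [-1.35, 1.29], [-3.14, 3.14]. Speed limits (rad/s): [1.89, 1.89, 2.57, 2.79, 3.14, 3.14].

INTERFACE

Orientations are given as [roll, pitch, yaw] about the fixed x, y, z axes, in that order (R = Rz(yaw) Ry(pitch) Rx(roll)).
In Python, from workcell import bot gives the robot as it stands. The module is installed in compiled form; this text tells all that it offers. Calls block until the motion is done:
- bot.movep(position, orientation): joint-space move of the TCP to a pose.
- bot.servo_line(position, speed=0.15, attitude=None, contact_N=None): straight line of the TCP; attitude=None keeps the orientation; speed is the mean speed in m/s. With contact_N (N) it stops when the force on the tool has changed by that much, and returns True; else False.
- bot.move_j(angles): joint-space move.
- bot.grip(opening): opening from 0.0 (shut) to 1.0 (fully open); the grip force is fixed at half the most; returns when the fingers have stopped.
- bot.pause(seconds).
- bot.solve_ik(position, orientation): joint angles nearest the present ones, or None.
- bot.snapshot(name): name is "side" or "top"; returns a dict with "image" (480x640x3 uint8, red, green, blue), "depth" (480x640 float32, m along the optical axis (not along the pixel's ray), 0 where there is no reading), "K" (3x3 intrinsics, pixels), "cam_to_world" (4x4, takes a point from camera to world coordinates). Camera axes: x right, y down, z forward; pixel columns grow to the right and rows downward; lengths in m; the calibration is good to about 2 mm. A picture is of the moment at which its call begins.
A pose or a line that the arm cannot do raises bot.PlanningError and nothing moves.
- bot.finish_job(): hands the job in, once; it reports no verdict.
Readings, each from a call of its own:
- bot.get_time(): time.
- bot.get_joint_positions(): joint angles.
- bot.get_qd(): joint speeds.
- bot.get_joint_efforts(): joint torques, N m.
- bot.get_position(): TCP position.
- bot.get_orientation(): TCP orientation.
- bot.get_force(): force on the tool from outside, world axes, zero at the start.
- bot.get_ft_torque(): the same for the moment, N m.
- bot.get_finger_gap(): opening from 0.0 (shut) to 1.0 (fully open).
Only numpy, scipy, OpenCV 4.12 (cv2) and the standard library are available. Lean on these libraries where they do the work, as an engineer would, in place of code of your own. Each camera call takes 0.05 s, during which the arm holds its last target.

TASK

The eight-sided mosaic block in the bench clamp still has one bare, sunken face, beside the face that is now on top. Slide the loose jaw back, lift the block clear of the clamp, turn it one face over about its own axis so that the bare face lies level on top, set it back gently between the jaws, centred along them and resting on the clamp's bed, and push the jaw home until it holds the block against the fixed jaw, then let go. Do not put the block down on the bench, and leave the tub, the mug and the tray where they are.

Things in the scene. Friction and masses are not known exactly. Their poses are not given: they have to be found in the camera images.
- vise: Low steel bench clamp, fixed to the bench. Origin: on the bench top, under the middle of the seat. Its x runs along the jaws, y from the fixed to the sliding jaw, z up. Body 56 mm wide in x (flange 90 mm wide, 12 mm high), from y = -85 to +170 mm. Fixed jaw: 60 mm long in x, face at y = -32 mm, back at -62 mm, top 78 mm above the bench.
- seat (a point): Middle of the flat bed on which the block rests, right above the clamp's origin: the bed is 40 mm above the bench top.
- jaw (a joint): How far the sliding jaw is drawn back (m), along the clamp's +y: its face lies at y = 32 mm + this value, so 0 is the jaw touching the 64 mm block that touches the fixed jaw. Range -0.012 to 0.030 (stops). About 4 N of friction; it stays where it is left, no spring. This jaw is as long and high as the fixed one, 25 mm thick.
- handle (a point): Centre of the top of the upright wooden post of the sliding jaw, which moves with it: a square post 20 x 20 mm, standing 63 mm high over the slide's plate (plate top 52 mm above the bench, post top 115 mm), its axis 70 mm behind the jaw's face (45 mm behind the jaw's back).
- block: Eight-sided cast block (regular octagon prism), 64 mm across its flats, 69 mm across corners, 60 mm long between its plain flat ends, about 0.5 kg. Origin at its centre, x along the prism's axis. Seven side faces (26 x 60 mm) carry small stone tiles, one is bare and sunken 4 mm within a thin rim. It starts between the jaws, x along the clamp's x, z up.
- bare_face (a point): Centre of the bare sunken face of the block, at rim level, 32 mm from the block's axis; its normal lies midway between the block's +y and +z, so that at the start it is the slanting upper face towards the sliding jaw.
- tub: Grey plastic tub with white lid, 90 mm across, 100 mm high; origin at its underside. A bystander.
- mug: White mug, 80 mm across, 90 mm high; origin at its underside. A bystander.
- tray: White open plastic tray with loose tiles, 140 x 100 x 45 mm; origin at its underside. A bystander.
Mind the look-alikes: they are no part of the job. There is more than one size of the block; the job needs the smallest.

How it is judged:
By the outcome, as a careful person would: the job done as asked, in the order asked, and still so for the second after the job is handed in, with the robot touching nothing.
It also fails if it takes over 53 s, if anything falls off the work surface, if the arm or the gripper's body presses on something with over 40 N, if the wrist force passes 120 N, or if a joint passes its speed limit or range.

## Working session

There is one attempt and no reset: what is moved stays moved. The work goes in short steps, each a Python script; the robot and the scene stay as the last script left them, time stands still between calls to the robot, and variables do not carry over. Pictures are saved under pics/ and viewed, and the job is handed in when it is done.

```bash
mkdir -p pics; ls
cat > h.py <<'E'
from workcell import bot
import numpy as np, cv2
def snap(n,name):
    s=bot.snapshot(n); np.savez('pics/'+name+'.npz',**s)
    cv2.imwrite('pics/'+name+'.png',s['image'][:,:,::-1]); return s
def pts(s):
    d=s['depth'];K=s['K'];v,u=np.mgrid[0:480,0:640]
    P=np.stack([(u-K[0,2])/K[0,0]*d,(v-K[1,2])/K[1,1]*d,d],-1)
    T=s['cam_to_world'];return P@T[:3,:3].T+T[:3,3]
E
python3 - <<'E'
from h import *
for n in('top','side'):
    s=snap(n,n+'0');print(s['K'],s['cam_to_world'])
print(bot.get_time(),bot.get_orientation(),bot.get_finger_gap())
E
```

```text
pics
[[560.19697277   0.         319.74417847]
 [  0.         560.19697277 246.08939163]
 [  0.           0.           1.        ]] [[-0.00913276 -0.99342374  0.11413092  0.4020736 ]
 [-0.9997229   0.01154732  0.02051285 -0.01705999]
 [-0.02169585 -0.11391195 -0.99325392  1.3499763 ]
 [ 0.          0.          0.          1.        ]]
[[457.55454794   0.         324.20767469]
 [  0.         457.55454794 242.61185641]
 [  0.           0.           1.        ]] [[ 0.97912158 -0.1014893   0.17612738  0.34113019]
 [-0.20278458 -0.54784659  0.81162955 -0.87699109]
 [ 0.01411907 -0.83039993 -0.55698888  0.71557752]
 [ 0.          0.          0.          1.        ]]
0.1 [-3.14067092e+00 -1.47959199e-04  2.67181470e+00] 0.9998317642183008
```

View pics/top0.png

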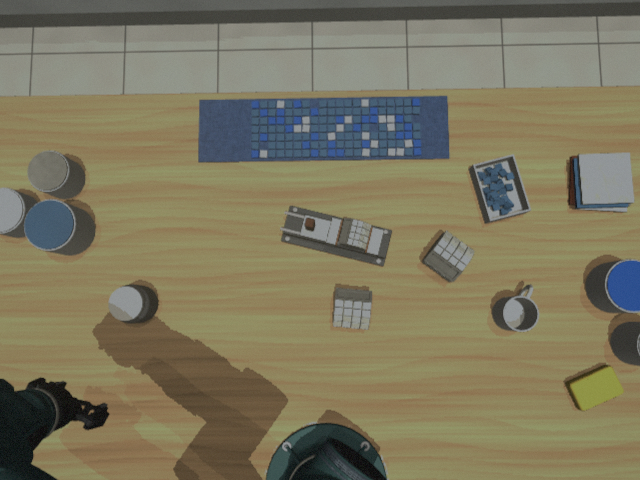

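View pics/side0.png

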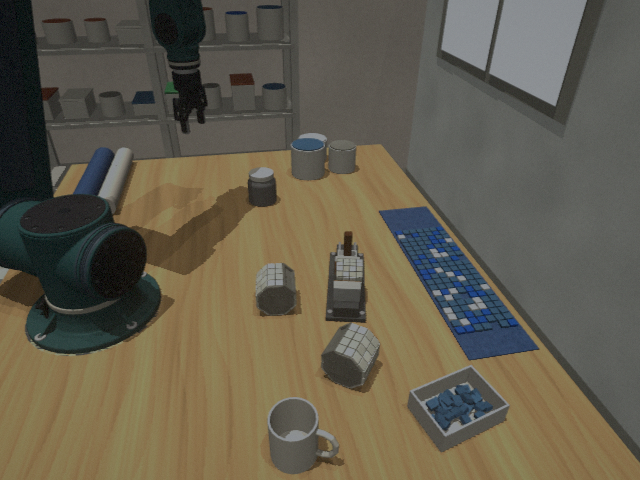

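The top view shows the clamp at about (336,235), with its post at (310,225) and the block in it at (357,233). Loose look-alike blocks stand at (448,256) and (352,308). I'll enlarge to confirm which is which.

Run:
```python
from h import *
s=dict(np.load('pics/top0.npz'));P=pts(s)
a=s['image'][195:335,275:480,::-1]
a=cv2.resize(a,None,fx=3.9,fy=3.9,interpolation=cv2.INTER_CUBIC);a=np.clip(a*1.3,0,255).astype(np.uint8);cv2.imwrite('pics/topc.png',a)
t=dict(np.load('pics/side0.npz'))
b=t['image'][220:400,240:400,::-1];b=cv2.resize(b,None,fx=3.3,fy=3.3,interpolation=cv2.INTER_CUBIC);cv2.imwrite('pics/sidec.png',b)
for (u,v) in [(310,224),(358,230),(378,238),(448,253),(352,315),(352,295),(325,230),(291,238),(128,302),(500,190),(515,312)]:
    print(u,v,P[v,u].round(4))
```

```text
310 224 [0.5941 0.0298 0.1132]
358 230 [ 0.5802 -0.0774  0.1065]
378 238 [ 0.5652 -0.124   0.0784]
448 253 [ 0.5281 -0.28    0.0879]
352 315 [ 0.3913 -0.0616  0.0887]
352 295 [ 0.4364 -0.0631  0.0663]
325 230 [ 0.5885 -0.0029  0.0552]
291 238 [0.5764 0.0798 0.0109]
128 302 [0.4248 0.4398 0.0978]
500 190 [ 0.6847 -0.4227  0.0234]
515 312 [ 0.3942 -0.4507  0.0034]
```

View pics/topc.png

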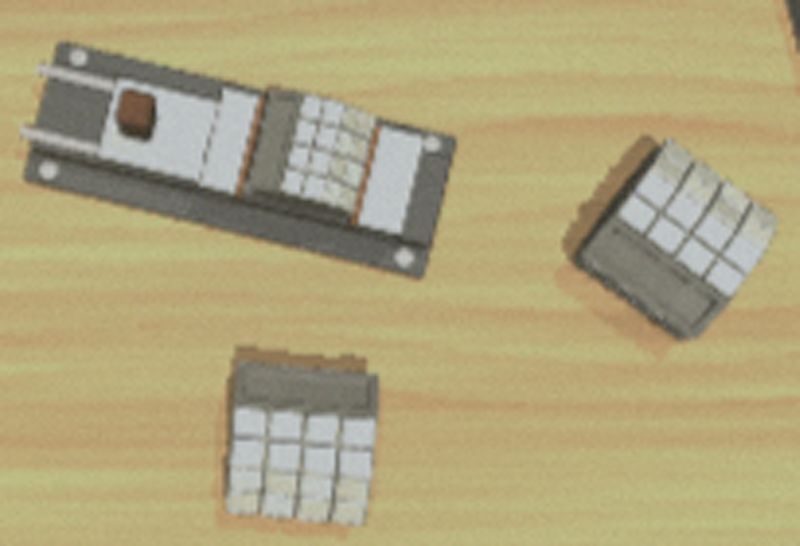

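View pics/sidec.png

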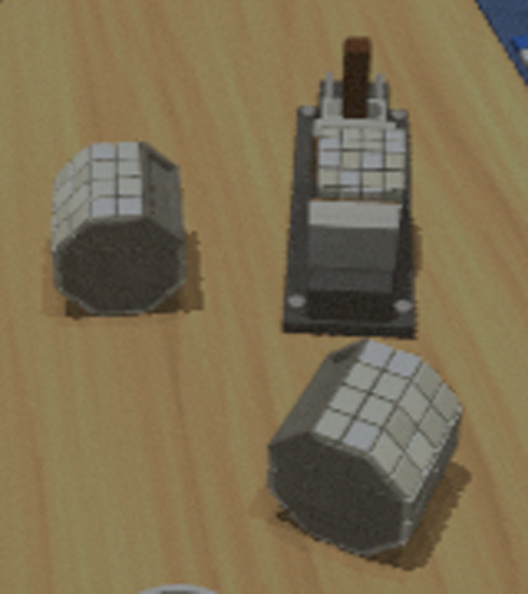

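The job's block is the one in the clamp at (357,233): its top is near 0.104, which is 40 + 64 mm. The loose ones at (448,256) and (352,308) stand on the bench with tops at about 0.088, so they are the larger sizes. In the crop, the clamped block's bare face is on the left, towards the post. Next I measure the clamp's pose.

```bash
cat > meas.py <<'E'
from h import *
def rect(P2):
    (c,(w,h),a)=cv2.minAreaRect((P2*1000).astype(np.float32)); return c,(w,h),a
def run(f,tag):
    s=dict(np.load(f));P=pts(s);ok=s['depth']>0
    X,Y,Z=P[...,0],P[...,1],P[...,2]
    reg=ok&(X>.47)&(X<.68)&(Y>-.19)&(Y<.16)
    print(tag,'bench z',np.median(Z[ok&(X>.48)&(X<.52)&(Y>0)&(Y<.1)]))
    for nm,lo,hi in(('flange+',.007,.2),('flange',.006,.018),('jawtop',.071,.084),('blocktop',.098,.1085),('post',.1095,.122)):
        m=reg&(Z>lo)&(Z<hi)
        n,l,st,ce=cv2.connectedComponentsWithStats(m.astype(np.uint8))
        for i in range(1,n):
            if st[i,4]<(8 if nm=='post' else 25):continue
            q=P[l==i];r=rect(q[:,:2])
            print(nm,st[i,4],'mean',q.mean(0).round(4),'rect c',np.round(r[0],1),np.round(r[1],1),round(r[2],2))
if __name__=='__main__':
    run('pics/top0.npz','top');run('pics/side0.npz','side')
E
python3 meas.py
```

```text
top bench z -0.0009968947225998948
flange+ 3884 mean [ 0.5759 -0.0279  0.0524] rect c [582.  -26.1] [259.7  91.4] 75.14
flange 239 mean [0.6358 0.0269 0.0113] rect c [633.5  19.4] [135.7  13.9] 74.65
flange 54 mean [ 0.5925 -0.1429  0.0117] rect c [ 592.9 -136.5] [49.8 12.6] 74.73
flange 760 mean [ 0.5463 -0.0192  0.0112] rect c [546.2 -18.9] [255.1  18.5] 75.27
jawtop 275 mean [ 0.582  -0.0228  0.0767] rect c [582.7 -23.1] [24.7 60.1] 75.45
jawtop 354 mean [ 0.5586 -0.1141  0.0769] rect c [ 559.4 -112.7] [34.4 60.1] 76.14
blocktop 385 mean [ 0.5741 -0.0713  0.1022] rect c [574.2 -72.4] [39.1 59.5] 76.48
post 71 mean [0.5971 0.0322 0.1135] rect c [597.2  32. ] [18.8 19.7] 74.61
side bench z 6.456769345630775e-05
flange+ 2772 mean [ 0.568  -0.0782  0.0532] rect c [581.9 -29.6] [263.2  89.9] 75.25
flange 815 mean [ 0.5653 -0.07    0.0122] rect c [581.6 -31. ] [260.3  89.9] 75.25
jawtop 35 mean [0.5948 0.0219 0.0771] rect c [595.2  21.7] [ 6.  17.9] 70.32
jawtop 67 mean [ 0.579  -0.0198  0.078 ] rect c [580.6 -18.2] [61.  24.3] 4.57
jawtop 370 mean [ 0.561  -0.1159  0.0778] rect c [ 561.5 -115. ] [38.7 62.8] 73.32
blocktop 32 mean [0.595  0.022  0.1035] rect c [595.1  21.7] [ 5.4 19.8] 70.55
blocktop 271 mean [ 0.574  -0.0765  0.1028] rect c [574.1 -75.2] [39.7 57.2] 74.8
post 48 mean [0.5974 0.0274 0.114 ] rect c [598.1  29.7] [22.9 17.3] 76.19
```

Clamp frame: yaw −14.8°, origin about (0.571, −0.0686). The flange, both jaws and the post in both views agree with this to about 1.5 mm. The jaw value is about 0. The block sits about 4 mm off-centre along +x of the clamp, so I'll correct that when I set it back. Now an IK check of all the poses.

```bash
cat >> h.py <<'E'
from scipy.spatial.transform import Rotation as Ro
A=np.deg2rad(-14.8); O=np.array([.5711,-.0686,0.])
V=Ro.from_euler('z',A).as_matrix()
def W(x,y,z): return O+V@np.array([x,y,z])
def rpy(yv,zv):  # tool y, z in clamp frame
    y=np.array(yv,float);z=np.array(zv,float);R=V@np.stack([np.cross(y,z),y,z],1)
    return Ro.from_matrix(R).as_euler('xyz')
def att_post(s): return rpy([0,s,0],[0,0,-1])
def att_blk(s,tilt): # tilt>0: tool z points to +y
    return rpy([s,0,0],[0,np.sin(tilt),-np.cos(tilt)])
OFF=.008
def tcp_blk(x,y,z,tilt): # TCP for block centre at x,y,z
    return W(x,y+OFF*np.sin(tilt),z-OFF*np.cos(tilt))
T=np.deg2rad(22.5)
E
python3 - <<'E'
from h import *
f=lambda q:None if q is None else np.round(q,2)
for s in(1,-1):
    print('post',s,f(bot.solve_ik(W(0,102.5e-3,.2),att_post(s))),f(bot.solve_ik(W(0,.1025,.099),att_post(s))))
    for t in(-T,0,T):
        for z in(.072,.16):print('blk',s,round(t,2),z,f(bot.solve_ik(tcp_blk(0,0,z,t),att_blk(s,t))))
E
```

```text
post 1 [-0.09  0.4   0.04  1.21  0.    0.17] [-0.09  0.46 -0.14  0.96  0.    0.17]
blk 1 -0.39 0.072 [-0.09  0.53 -0.2   0.91 -0.39  1.75]
blk 1 -0.39 0.16 [-0.09  0.46 -0.06  1.12 -0.39  1.75]
blk 1 0 0.072 [-0.26  0.46 -0.26  0.85  0.    1.57]
blk 1 0 0.16 [-0.26  0.39 -0.11  1.07  0.    1.57]
blk 1 0.39 0.072 [-0.44  0.49 -0.28  0.88  0.39  1.38]
blk 1 0.39 0.16 [-0.44  0.41 -0.14  1.09  0.39  1.38]
post -1 [-0.09  0.4   0.04  1.21  0.   -2.97] [-0.09  0.46 -0.14  0.96  0.   -2.97]
blk -1 -0.39 0.072 [-0.09  0.53 -0.2   0.91 -0.39 -1.39]
blk -1 -0.39 0.16 [-0.09  0.46 -0.06  1.12 -0.39 -1.39]
blk -1 0 0.072 [-0.26  0.46 -0.26  0.85  0.   -1.57]
blk -1 0 0.16 [-0.26  0.39 -0.11  1.07  0.   -1.57]
blk -1 0.39 0.072 [-0.44  0.49 -0.28  0.88  0.39 -1.77]
blk -1 0.39 0.16 [-0.44  0.41 -0.14  1.09  0.39 -1.77]
```

All poses are reachable with s=1. First, grip the post.

Run:
```python
from h import *
bot.movep(W(0,.1025,.165),att_post(1)); print(bot.get_time())
bot.servo_line(W(0,.1025,.099),speed=.1); print(bot.get_time(),bot.get_force())
snap('top','top1');snap('side','side1')
bot.grip(0.); print(bot.get_time(),bot.get_finger_gap(),bot.get_force(),bot.get_position()-W(0,.1025,.099))
snap('top','top2');snap('side','side2')
i=[cv2.imread(f'pics/{n}.png') for n in('top1','side1','top2','side2')]
c=lambda a,x,y:cv2.resize(a[y:y+150,x:x+200],(400,300),interpolation=cv2.INTER_CUBIC)
cv2.imwrite('pics/m1.png',np.vstack([np.hstack([c(i[0],240,150),c(i[1],260,190)]),np.hstack([c(i[2],240,150),c(i[3],260,190)])]))
```

```text
2.1583
2.9667 [0.38636206 0.3390389  0.48598319]
3.6833 0.22597484451425737 [-2.032735   -0.13021229  4.66173606] [ 1.59119035e-05 -2.79978254e-06  1.87287133e-04]
```

View pics/m1.png

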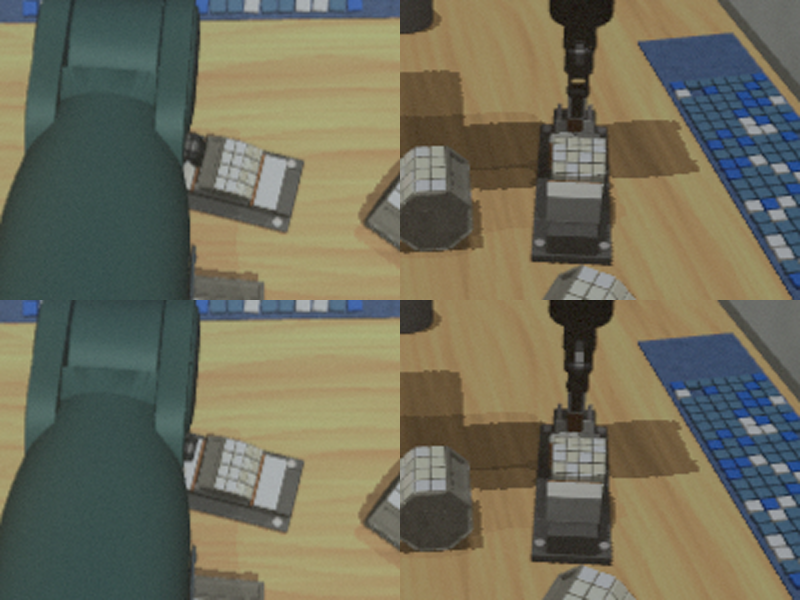

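The gap is 19 mm, so the post is held; the side view shows the fingers around it at about (575,115) in the upper-right crop. Drawing the jaw back 20 mm.

```bash
python3 - <<'E'
from h import *
r=bot.servo_line(W(0,.1225,.099),speed=.05); print(r,bot.get_time(),bot.get_force(),bot.get_finger_gap())
bot.grip(1.0)
bot.servo_line(W(0,.1225,.16),speed=.15)
xb=.004
bot.movep(tcp_blk(xb,0,.16,-T),att_blk(1,-T))
print(bot.get_time(),bot.get_force())
snap('top','top3');snap('side','side3')
i=[cv2.imread(f'pics/{n}.png') for n in('top3','side3')]
c=lambda a,x,y:cv2.resize(a[y:y+150,x:x+200],(400,300),interpolation=cv2.INTER_CUBIC)
cv2.imwrite('pics/m2.png',np.hstack([c(i[0],240,150),c(i[1],260,190)]))
E
python3 - <<'E'
import sys;sys.path.insert(0,'.')
import os;os.chdir('.')
import meas;meas.run('pics/side3.npz','side');meas.run('pics/top3.npz','top')
E
```

```text
False 4.3333 [-0.61917914  2.92480097  5.51111493] 0.2264360991930733
6.9333 [-0.40741991  0.73280728 -0.11042105]
side bench z 0.0003055445759277964
flange+ 141 mean [ 0.5266 -0.0578  0.1797] rect c [530.7 -53.1] [27.7 29.8] 31.81
flange+ 145 mean [ 0.6234 -0.0828  0.1797] rect c [624.5 -82.9] [26.3 28.2] 52.5
flange+ 2811 mean [ 0.5682 -0.0775  0.0542] rect c [582.1 -28.9] [263.2  90. ] 75.36
flange 816 mean [ 0.5641 -0.0728  0.0122] rect c [581.2 -32.3] [256.1  90. ] 75.36
jawtop 31 mean [0.6006 0.0412 0.078 ] rect c [600.2  41.9] [ 6.4 18.1] 71.27
jawtop 173 mean [ 0.5871 -0.0076  0.0773] rect c [586.8  -7.1] [29.3 58.1] 75.74
jawtop 359 mean [ 0.561  -0.1163  0.0777] rect c [ 562.1 -116.1] [39.4 63. ] 76.63
blocktop 30 mean [0.601 0.042 0.103] rect c [599.9  43.7] [10.2 21.3] 59.75
blocktop 275 mean [ 0.574  -0.0767  0.1027] rect c [574.  -75.6] [36.9 57.5] 74.22
post 44 mean [0.6021 0.0461 0.114 ] rect c [602.3  46.5] [18.7 17.5] 75.45
top bench z 0.6395396436225864
flange+ 97 mean [ 0.6258 -0.0741  0.1857] rect c [627.6 -74.4] [39.6 17.8] 61.59
flange+ 1496 mean [ 0.5546 -0.101   0.0699] rect c [555.9 -95.9] [128.6  96.5] 88.39
flange 61 mean [ 0.5923 -0.1436  0.0117] rect c [ 593.2 -136.8] [50.4 12.8] 73.19
flange 253 mean [ 0.5244 -0.1016  0.0114] rect c [525.9 -97.3] [92.3 18. ] 75.17
jawtop 358 mean [ 0.5587 -0.114   0.077 ] rect c [ 559.4 -112.9] [34.7 60.1] 74.58
blocktop 295 mean [ 0.5746 -0.0744  0.1021] rect c [573.9 -75. ] [32.2 58.7] 78.16
```

View pics/m2.png

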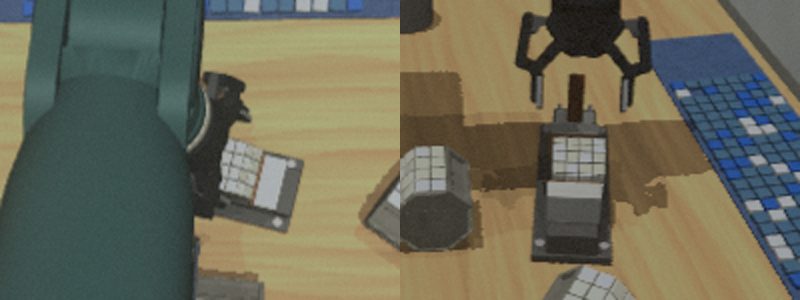

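The jaw is drawn back about 18 mm (a clear gap behind the block). The gripper is tilted above the block, with its finger midpoint at 573.9 mm along the jaws against 573.7 mm for the block. Descending and gripping the block's ends.

Run:
```python
from h import *
xb=.004
r=bot.servo_line(tcp_blk(xb,0,.072,-T),speed=.1,contact_N=12); print(r,bot.get_time(),bot.get_force())
if not r:
    snap('side','side4')
    bot.grip(0.); print(bot.get_time(),bot.get_finger_gap()*85,bot.get_force(),bot.get_position()-tcp_blk(xb,0,.072,-T))
    snap('side','side5')
    i=[cv2.imread(f'pics/{n}.png') for n in('side4','side5')]
    c=lambda a,x,y:cv2.resize(a[y:y+150,x:x+150],(400,400),interpolation=cv2.INTER_CUBIC)
    cv2.imwrite('pics/m3.png',np.hstack([c(i[0],270,190),c(i[1],270,190)]))
```

```text
False 8.0667 [0.52209085 0.08169928 0.43678931]
8.475 59.04813747468664 [-0.46546477  2.16645755  5.88420379] [2.68740467e-04 2.14480436e-05 5.69328543e-04]
```

View pics/m3.png

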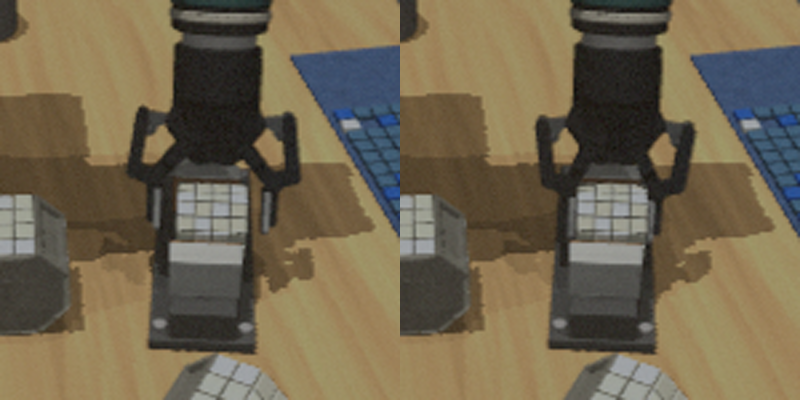

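Both pads are on the block's ends and the gap reads 59 mm. Now lift it, turn it 45° and look.

```bash
python3 - <<'E'
from h import *
xb=.004
bot.servo_line(tcp_blk(xb,.004,.165,-T),speed=.1); print(bot.get_time(),bot.get_finger_gap()*85,bot.get_force())
bot.servo_line(tcp_blk(0,.004,.165,T),speed=.03,attitude=att_blk(1,T)); print(bot.get_time(),bot.get_finger_gap()*85,bot.get_force())
bot.servo_line(tcp_blk(0,.004,.125,T),speed=.1)
snap('top','top6');snap('side','side6');print(bot.get_time())
i=[cv2.imread(f'pics/{n}.png') for n in('top6','side6')]
c=lambda a,x,y:cv2.resize(a[y:y+150,x:x+150],(400,400),interpolation=cv2.INTER_CUBIC)
cv2.imwrite('pics/m4.png',np.hstack([c(i[0],270,170),c(i[1],270,190)]))
E
python3 -c "import meas;meas.run('pics/side6.npz','s')"
```

```text
9.6083 59.071998689249014 [ 0.26929262 -0.52692197 -4.0307724 ]
10.5417 59.24599508186488 [-0.94042598 -0.08776088 -2.85388475]
11.1917
s bench z 0.0001800900125550342
flange+ 3422 mean [ 0.5643 -0.0938  0.0836] rect c [579.8 -47.5] [229.7 135.6] 72.94
flange 834 mean [ 0.5661 -0.0771  0.0121] rect c [577.8 -45.4] [230.5  90. ] 75.35
jawtop 276 mean [ 0.558  -0.1204  0.0771] rect c [ 559.  -116.5] [34.5 59. ] 73.11
post 14 mean [ 0.536  -0.0618  0.1173] rect c [535.9 -61.7] [ 4.  12.8] 52.04
post 15 mean [ 0.6066 -0.0796  0.1171] rect c [606.8 -79.6] [12.2  6.5] 6.48
post 103 mean [ 0.5644 -0.0957  0.1165] rect c [565.1 -95.1] [ 8.5 57.3] 74.75
```

View pics/m4.png

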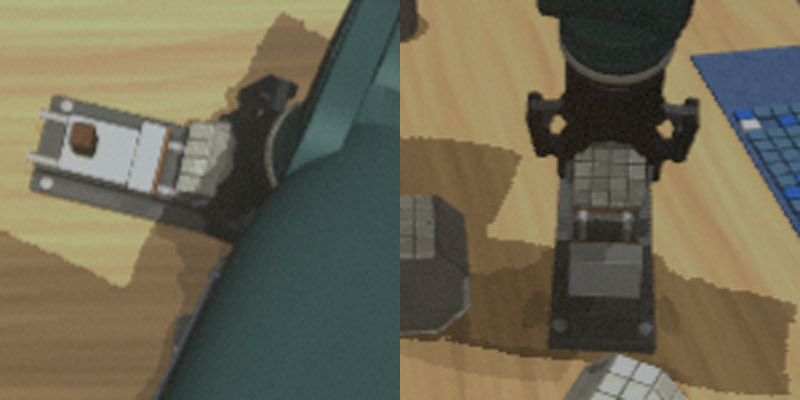

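The top view shows the tiled flank now on the post side at about (205,155) in the left crop, and the block is level in the side view. Setting it down gently.

Run:
```python
from h import *
r=bot.servo_line(tcp_blk(0,.003,.077,T),speed=.08,contact_N=15); print(r,bot.get_time(),bot.get_force())
if not r:
    r=bot.servo_line(tcp_blk(0,.003,.070,T),speed=.012,contact_N=5); print(r,bot.get_time(),bot.get_force(),(bot.get_position()-tcp_blk(0,.003,.072,T))*1000)
snap('top','top7');snap('side','side7')
i=[cv2.imread(f'pics/{n}.png') for n in('top7','side7')]
c=lambda a,x,y:cv2.resize(a[y:y+150,x:x+150],(400,400),interpolation=cv2.INTER_CUBIC)
cv2.imwrite('pics/m5.png',np.hstack([c(i[0],270,170),c(i[1],270,190)]))
```

```text
False 11.9417 [ 0.32866859 -0.50559671 -3.7314681 ]
True 12.325 [-0.45929482 -0.26153374  7.67820723] [ 0.25639619 -0.09874211  2.07325699]
```

View pics/m5.png

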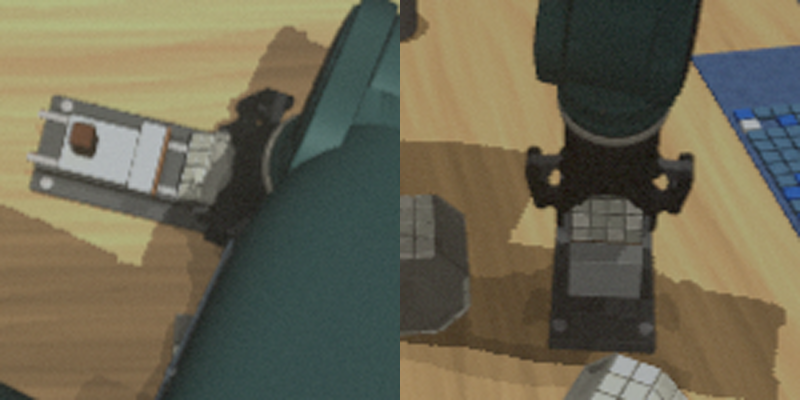

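It touched down about 2 mm higher than expected. Before letting go I'll check why, using the post and block edges in these views.

Run:
```python
from h import *
for n in('top0','top7','side0','side3','side7'):
    s=dict(np.load(f'pics/{n}.npz'));P=(pts(s)-O)@V*1000
    ok=s['depth']>0
    m=ok&(P[...,2]>108)&(P[...,2]<119)&(abs(P[...,0])<16)&(P[...,1]>85)&(P[...,1]<150)
    print(n,'post n',m.sum(),P[m].mean(0).round(1))
    for nm,lo,hi in(('fixed',-80,-25),('slide',25,85)):
        m=ok&(abs(P[...,2]-77)<4)&(abs(P[...,0])<34)&(P[...,1]>lo)&(P[...,1]<hi)
        if m.sum()>30:print('  ',nm,m.sum(),P[m].mean(0).round(1),np.percentile(P[m][:,1],[2,98]).round(1))
# block profile in clamp yz
for n in('top7','side7'):
    s=dict(np.load(f'pics/{n}.npz'));P=(pts(s)-O)@V*1000
    m=(s['depth']>0)&(abs(P[...,0])<22)&(P[...,1]>-35)&(P[...,1]<40)&(P[...,2]>80)&(P[...,2]<112)
    q=P[m]
    for y in range(-35,40,4):
        k=q[(q[:,1]>=y)&(q[:,1]<y+4)]
        if len(k)>5:print(n,y+2,len(k),np.median(k[:,2]).round(1),k[:,2].min().round(1),k[:,2].max().round(1))
```

```text
top0 post n 80 [ -0.6 104.2 113. ]
   fixed 311 [ -0.3 -47.9  76.8] [-62.3 -32.5]
   slide 237 [-0.2 47.1 76.9] [34.8 58.6]
top7 post n 78 [ -0.7 124.2 113.6]
   slide 241 [-0.2 66.8 76.6] [54.7 79. ]
side0 post n 52 [  0.9  99.1 113.6]
   fixed 309 [  1.6 -49.6  77.6] [-65.6 -30.8]
   slide 67 [-4.8 49.2 78. ] [31.  57.4]
side3 post n 46 [  0.5 118.6 113.8]
   fixed 312 [  2.  -49.6  77.5] [-66.3 -31.3]
   slide 170 [ 0.1 63.2 77.4] [51.8 76.7]
side7 post n 0 [nan nan nan]
   fixed 335 [  0.5 -48.1  77.5] [-65.9 -27.8]
top7 -5 6 98.7 95.6 100.6
top7 -1 30 99.1 94.4 104.9
top7 3 31 98.3 94.0 102.4
top7 7 32 99.1 93.8 103.4
top7 11 38 99.3 94.0 103.3
top7 15 34 102.7 98.8 108.8
top7 19 31 99.8 96.0 104.9
top7 23 36 95.1 88.1 104.0
top7 27 32 91.8 85.3 96.7
top7 31 33 87.8 81.1 92.5
top7 35 18 83.5 80.6 87.3
side7 -33 7 82.4 80.4 89.9
side7 -29 56 84.5 80.1 92.7
side7 -25 47 88.7 81.4 93.9
side7 -21 45 93.4 84.1 99.8
side7 -17 52 97.1 86.9 103.3
side7 -13 37 100.6 94.2 105.5
side7 -9 24 102.2 96.6 104.9
side7 -5 6 102.8 102.5 103.1<stdin>:6: RuntimeWarning: Mean of empty slice.
  ret = um.true_divide(
```

The sunken face reads level at about 99 mm across y=−5…+13, with the rim at about 104, as it should be for a block on the bed with the bare face up. The block sits at y≈+2 mm, so it is clear of the fixed jaw. Releasing and moving up.

Run:
```python
from h import *
p=bot.get_position()
bot.grip(1.0);print(bot.get_time(),bot.get_force(),bot.get_finger_gap())
bot.servo_line(p+[0,0,.08],speed=.12)
bot.movep(W(0,.1227,.165),att_post(1));print(bot.get_time(),bot.get_force())
snap('top','top8');snap('side','side8')
i=[cv2.imread(f'pics/{n}.png') for n in('top8','side8')]
c=lambda a,x,y:cv2.resize(a[y:y+120,x:x+120],(400,400),interpolation=cv2.INTER_CUBIC)
cv2.imwrite('pics/m6.png',np.hstack([c(i[0],290,180),c(i[1],290,220)]))
for n in('top8','side8'):
    s=dict(np.load(f'pics/{n}.npz'));P=(pts(s)-O)@V*1000
    m=(s['depth']>0)&(abs(P[...,0])<22)&(P[...,1]>-35)&(P[...,1]<40)&(P[...,2]>80)&(P[...,2]<112)
    q=P[m]
    for y in range(-35,40,4):
        k=q[(q[:,1]>=y)&(q[:,1]<y+4)]
        if len(k)>5:print(n,y+2,len(k),np.median(k[:,2]).round(1))
    m=(s['depth']>0)&(abs(P[...,0])<45)&(P[...,1]>-20)&(P[...,1]<30)&(P[...,2]>94)&(P[...,2]<112)
    print('x ext',np.percentile(P[m][:,0],[1,99]).round(1))
```

```text
12.8083 [-0.30774365  0.34024133  0.11957085] 0.9989088090513447
14.7167 [0.34171475 0.56624216 0.63026158]
top8 -29 11 84.2
top8 -25 32 88.0
top8 -21 34 90.4
top8 -17 33 95.2
top8 -13 37 100.0
top8 -9 32 101.4
top8 -5 33 100.7
top8 -1 38 99.5
top8 3 33 99.2
top8 7 33 99.7
top8 11 36 99.5
top8 15 34 102.2
top8 19 32 100.9
top8 23 37 96.6
top8 27 33 92.0
top8 31 32 87.7
top8 35 15 84.2
x ext [-29.8  29. ]
side8 -33 6 83.8
side8 -29 53 84.5
side8 -25 53 89.0
side8 -21 36 93.2
side8 -17 63 96.7
side8 -13 40 101.7
side8 -9 27 103.3
side8 -1 12 100.6
side8 3 21 100.3
side8 7 25 100.3
side8 11 39 102.5
side8 15 15 102.4
x ext [-28.2  30.7]
```

View pics/m6.png

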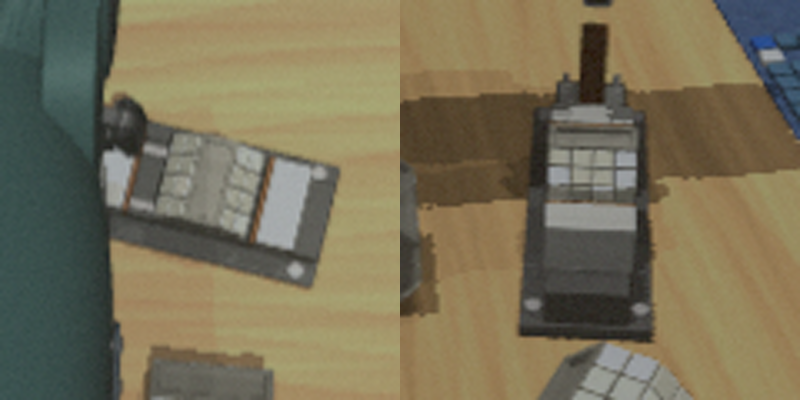

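The bare face is on top (the plain grey strip at (210,180) in the left crop). The block is level and spans x from −29.8 to +29.0 mm, so it is centred. Now push the jaw home.

Run:
```python
from h import *
bot.servo_line(W(0,.1227,.099),speed=.1,contact_N=15)
bot.grip(0.); print(bot.get_time(),bot.get_finger_gap()*85,V.T@bot.get_force())
r=bot.servo_line(W(0,.097,.099),speed=.025,contact_N=25)
print(r,bot.get_time(),V.T@bot.get_force(),V.T@(bot.get_position()-O))
bot.pause(.2);print(V.T@bot.get_force())
snap('side','side9')
```

```text
16.2417 18.536458512862435 [-1.76535274 -0.02065988  5.98351411]
False 17.4167 [-0.32745825 18.37050582  3.39385534] [0.00016267 0.09909473 0.0993347 ]
[-0.85047267 17.93511618  2.77368071]
```

18 N steady, and the TCP stopped 2 mm short of its target, so the jaw is against something solid. Letting go and checking.

Run:
```python
from h import *
p=bot.get_position()
bot.grip(.7);bot.servo_line(p+[0,0,.075],speed=.12)
bot.movep([.40,.25,.27],att_post(1));print(bot.get_time(),bot.get_force())
snap('top','top10');snap('side','side10')
i=[cv2.imread(f'pics/{n}.png') for n in('top10','side10')]
c=lambda a,x,y:cv2.resize(a[y:y+120,x:x+120],(400,400),interpolation=cv2.INTER_CUBIC)
cv2.imwrite('pics/m7.png',np.hstack([c(i[0],280,180),c(i[1],290,220)]))
cv2.imwrite('pics/full7.png',np.hstack([cv2.resize(a,(400,300)) for a in i]))
for n in('top0','top10','side10'):
    s=dict(np.load(f'pics/{n}.npz'));P=(pts(s)-O)@V*1000;ok=s['depth']>0
    m=ok&(P[...,2]>108)&(P[...,2]<119)&(abs(P[...,0])<16)&(P[...,1]>85)&(P[...,1]<150)
    print(n,'post',P[m].mean(0).round(1))
    for nm,lo,hi in(('fixed',-80,-28),('slide',28,85)):
        m=ok&(abs(P[...,2]-77)<4)&(abs(P[...,0])<34)&(P[...,1]>lo)&(P[...,1]<hi)
        print('  ',nm,P[m].mean(0).round(1),np.percentile(P[m][:,1],[2,98]).round(1))
    m=ok&(abs(P[...,0])<22)&(P[...,1]>-35)&(P[...,1]<40)&(P[...,2]>80)&(P[...,2]<112)
    q=P[m];print('  prof',[(y+2,float(np.median(k[:,2]).round(1))) for y in range(-35,40,4) if len(k:=q[(q[:,1]>=y)&(q[:,1]<y+4)])>5])
    m=ok&(abs(P[...,0])<45)&(P[...,1]>-20)&(P[...,1]<25)&(P[...,2]>94)&(P[...,2]<112)
    print('   x ext',np.percentile(P[m][:,0],[1,99]).round(1))
```

```text
20.1 [-0.11952216  0.1116491   1.08814025]
top0 post [ -0.6 104.2 113. ]
   fixed [ -0.3 -47.9  76.8] [-62.3 -32.5]
   slide [-0.1 47.1 77. ] [35.  58.6]
  prof [(-33, 82.3), (-29, 87.1), (-25, 90.6), (-21, 95.7), (-17, 99.6), (-13, 101.1), (-9, 102.3), (-5, 102.8), (-1, 102.7), (3, 103.1), (7, 103.6), (11, 102.5), (15, 99.0), (19, 90.8), (23, 87.5), (27, 85.8), (31, 85.1)]
   x ext [-25.5  32.9]
top10 post [ -0.6 100.3 113. ]
   fixed [ -0.3 -47.8  76.8] [-62.3 -33.5]
   slide [-1.4 43.3 77. ] [31.1 55.3]
  prof [(-33, 84.0), (-29, 88.4), (-25, 91.2), (-21, 96.0), (-17, 99.6), (-13, 101.6), (-9, 99.5), (-5, 99.3), (-1, 98.1), (3, 98.6), (7, 99.6), (11, 101.9), (15, 99.3), (19, 96.3), (23, 91.4), (27, 87.6), (31, 84.6)]
   x ext [-29.9  29. ]
side10 post [1.000e-01 9.550e+01 1.135e+02]
   fixed [  0.8 -49.7  77.4] [-65.9 -30.9]
   slide [ 2.  50.6 77.6] [46.  54.1]
  prof [(-33, 84.9), (-29, 90.4), (-25, 94.4), (-21, 98.0), (-17, 101.1), (-13, 103.8), (-5, 100.2), (-1, 100.3), (3, 100.1), (7, 102.6), (11, 103.4)]
   x ext [-28.1  30.7]
```

View pics/m7.png

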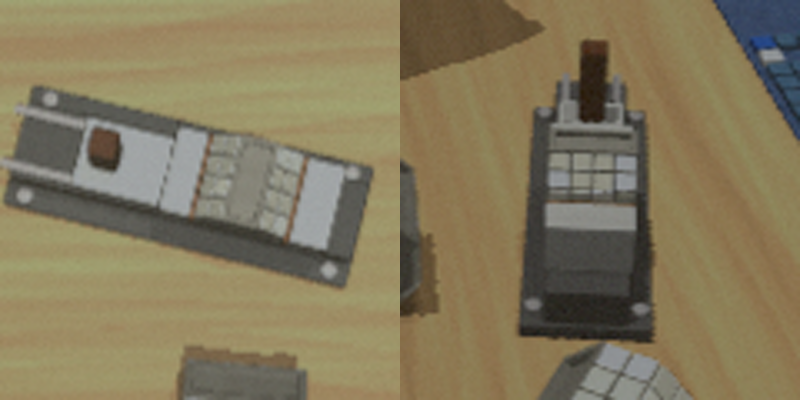

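View pics/full7.png

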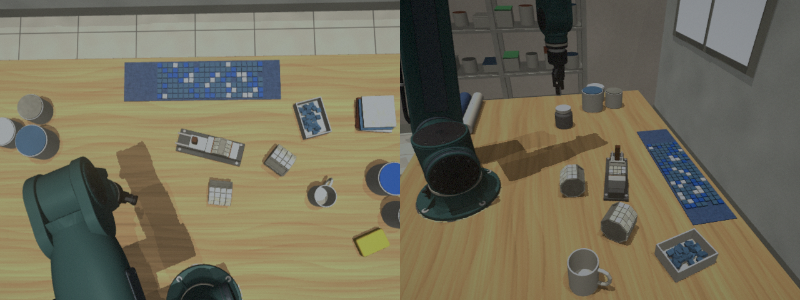

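The jaw-to-jaw distance is 91.1 mm against 91.5 mm expected for a held 64 mm block. The block is level, centred and at the height it has when resting on the bed, the bystanders have not moved, and the robot is clear. Handing in.

```bash
python3 -c "
from h import *
bot.finish_job();print(bot.get_time())"
```

```text
the job is handed in; nothing more can be done
the job is handed in; nothing more can be done
```

I handed the job in after about 20 s of the 53 s. The block is back in the clamp with its bare face level on top, and the jaw holds it against the fixed jaw. I slid the jaw back 20 mm by its post, lifted the block by its plain ends and turned it 45° in the air. Then I lowered it gently onto the bed, let go, pushed the jaw home and moved clear.

**Last checks, from the pictures:**
- **Bare face:** it reads level, sunken about 4 mm below its rim, with the rim at the height expected for a block resting on the bed.
- **Centring:** the block spans about −30 to +29 mm along the jaws in the top view and −28 to +31 mm in the side view. It started about 4 mm off-centre.
- **Jaw:** the jaws' centres are 91.1 mm apart, against 91.5 mm expected for a held block. The push ended on a steady 18 N.
- **Bystanders:** I saw no change in the tub, mug or tray in the last pictures, by eye only.

**What disagreed:**
- The block touched down about 2 mm above the height I had planned. It measured level and at the right height, so I let go there.
- The push line ran to its end without reaching its 25 N stop, with the tool about 2 mm short of its target.
- The two cameras differ by about 2–5 mm along the clamp.
- The jaw seems to have started about 3–4 mm open, not at 0 as I first took it.

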